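# Open the green lock-up parts case on the stall

## Robot

A 6-joint arm with a two-finger parallel gripper is mounted at the origin on the work surface. World frame = base frame: x ahead of the robot, y to its left, z up, the work surface at z = 0. Lengths are in m, angles in rad, forces in N, time in s.
With the tool pointing down it reaches from about 0.3 to 0.775 m from the base axis. Payload 14.6 kg.
Tool frame: the origin (TCP) lies midway between the tips of the shut fingers; the grasp point (between the pads) lies 19 mm behind it (bot.tcp_to_grasp is the distance from the TCP to the grasp point, in m); z points along the fingers, y is the direction in which the jaws open and shut (so a half turn about z gives the same grasp; the last joint's range is limited). The gripper opens to 94 mm and grips with 3 to 60 N. Pads are 16 mm wide; open, the fingers measure 119 mm over their backs; the gripper's body (75 mm by 177 mm) begins 78 mm behind the grasp point.
Start: joints at [1.225, 0.3, 1.521, -0, 1.321, -0.067], TCP at [0.151, 0.529, 0.205] pointing down, gripper open.
Joint ranges: [-3.03, 3.03], [-0.79, 2.21], [0.23, 2.52], [-1.04, 4.18], [0, 3.07], [-2.55, 2.55]. Speed limits (rad/s): [2.22, 2.22, 2.57, 3.14, 3.14, 3.14].

## Interface

Orientations are given as a unit quaternion [w, x, y, z].
In Python, from station import observe, cams, workorder, bot gives the robot as it stands.
- The arm moves only by the tool drive_tool, never from a script. Its argument "series" is a list of rows, each a list of 5 numbers: the opening in per cent of the stroke, from 0 (shut) to 100 (fully open), then the shift along the tool's x, y, z in cm, then the turn about the tool's z in rad. A call has 1 to 20 rows; each row shifts and turns the commanded pose from where the row before left it, along the tool's axes as they then stand; what a row does not reach is not made up. A row lasts 1/10 s, in which the tool goes at most 50 mm and 8.59 degrees, less where a joint would pass 70% of its speed; a pose out of reach is approached as far as the arm can. A call is refused whole if a number of a shift passes 5 or a number of a turn 0.15, either way. A call with a gripper value outside its range is refused whole. The fingers move at their own pace and stop on an object; the grip force is fixed at half the most. Time passes only in rows, so rows that do not move let the fingers close. It gives the time, the measured TCP pose, the force and the opening at its end, in the units of the state.
- observe(): the state, without advancing time (a new reading comes with each control period).
- cams.camera(name): name is "scene" or "top" or "wrist"; returns the picture (480x640x3 uint8, red, green, blue); there is no depth.
- cams.camera_params(name): a dict with "intrinsics" (3x3 intrinsics, pixels), "cam_to_world" (4x4, takes a point from camera to world coordinates). Camera axes: x right, y down, z forward; pixel columns grow to the right and rows downward; lengths in m; the calibration is good to about 2 mm. A picture is of the moment at which its call begins: read the wrist's pose just before it. camera_params takes no time and is no camera call; for the wrist camera it gives the pose at the moment of the call.
- workorder.hand_in(): hands the job in, once; it reports no verdict.
The state is a dict: "clock": time; "qpos": joint angles; "joint_velocities": joint speeds; "joint_efforts": joint torques, N m; "tcp_pos": TCP position; "tool_rot": TCP orientation; "contact_force": force on the tool from outside, world axes, zero at the start; "ft_torque": the same for the moment, N m; "width": opening from 0.0 (shut) to 1.0 (fully open).
Only numpy, scipy, OpenCV 4.12 (cv2) and the standard library are available. Lean on these libraries where they do the work, as an engineer would, in place of code of your own. Each camera call takes 0.05 s, during which the arm holds its last target. There are 200 camera calls.

## Task

Open the green parts case: press its yellow sprung hook straight down through the slot in the roof until the door springs ajar, then put the fingers behind the door from above and swing it wide open, 60 degrees or more, and leave it there with the hook sprung back up. Leave the red case shut.

Things in the scene. Friction and masses are not known exactly. Their poses are not given: they have to be found in the camera images.
- green_pad (a point): Middle of the top of the yellow thumb pad (28 x 32 mm) of the green case's hook, 166 mm above the table, in a slot 44 x 50 mm of the green roof (top at 170 mm). x points into the case, y along the front to the hinge, z up. Sinks up to 22 mm with the hook; its tooth frees the door at 9 mm. Spring: 2 N to start, 4 N at 9 mm, 6 N at the stop; returns when let go.
- green_hinge (a point): Point on the green door's vertical hinge axis, at the door's top edge, 168 mm above the table, in mid-thickness. Axes as the pad's, fixed to the case (180 mm wide, 140 deep, grey sides). The green door is 12 mm thick, reaches 176 mm from the axis along -y when shut, down to 8 mm above the table, and opens to -x. The case's front plane lies at x = +6 mm, its far side at y = -178 mm.
- green_door (a joint): Opening angle of the green door, rad: 0 to 0.02 shut, 1.57 square to the front, 1.75 stop. Once freed, a plunger (10 mm rod 50 mm from the hinge, 55 mm above the table) pushes it ajar to about 0.6: 80 mm clear between front plane and door, 120 mm from the hinge. Then it swings lightly (0.03 N m of friction) and stays where left.
- red_door (a joint): Opening angle, rad, 0 to 0.02 shut, of the door of the red case: same as the green one, with a yellow hook of its own, but red roof and door; it stands beside the green one, left or right.
Mind the look-alikes: they are no part of the job. Leave any purple look-alike of the part that bears red_door alone.

How it is judged:
By the outcome, as a careful person would: the job done as asked, in the order asked, and still so for the second after the job is handed in, with the robot touching nothing.
It also fails if it takes over 38 s, if anything falls off the work surface, if the arm or the gripper's body presses on something with over 40 N, if the wrist force passes 120 N, or if a joint passes its speed limit or range.

## Working session

There is one attempt and no reset: what is moved stays moved. The work goes in short steps, Python scripts to look and compute and a tool call to move; the robot and the scene stay as the last step left them, time stands still between calls to the robot, and variables do not carry over. Pictures are saved under pics/ and viewed, about 8 in all and at most 12, crops included, and the job is handed in when it is done.

Besides the shell and the picture viewer there is one more tool, called after "Request:" as a command line: name --pt "numbers of a row" for each row, then --argument value for the rest. drive_tool: Moves the arm, as the interface text tells. Its arguments: {"type":"object","properties":{"series":{"type":"array"}},"required":["series"]}

```bash
mkdir -p pics; python3 - <<'E'
from station import observe,cams
import cv2
s=observe();print(s['clock'],s['tcp_pos'],s['tool_rot'])
for n in('top','scene'):
    im=cams.camera(n);cv2.imwrite(f'pics/{n}0.png',im[:,:,::-1]);p=cams.camera_params(n);print(n,p['intrinsics'],p['cam_to_world'])
E
```

```text
0.0 [0.15128346 0.52851308 0.20487227] [-1.38749576e-04  1.38981974e-01  9.90294737e-01 -5.70964584e-04]
top [[473.7778969    0.         335.86248539]
 [  0.         473.7778969  239.69759389]
 [  0.           0.           1.        ]] [[-1.15486751e-02 -9.98363525e-01  5.60080282e-02  4.53610069e-01]
 [-9.99933274e-01  1.15458844e-02 -3.73421082e-04  6.65012084e-02]
 [-2.73852234e-04 -5.60086036e-02 -9.98430249e-01  1.13321308e+00]
 [ 0.00000000e+00  0.00000000e+00  0.00000000e+00  1.00000000e+00]]
scene [[499.57804772   0.         319.29398008]
 [  0.         499.57804772 245.62485432]
 [  0.           0.           1.        ]] [[-0.40046496  0.66273067 -0.63278422  1.19127628]
 [ 0.91628203  0.29522264 -0.27068587  0.34567277]
 [ 0.0074204  -0.68820902 -0.72547452  0.8693183 ]
 [ 0.          0.          0.          1.        ]]
```

View pics/top0.png

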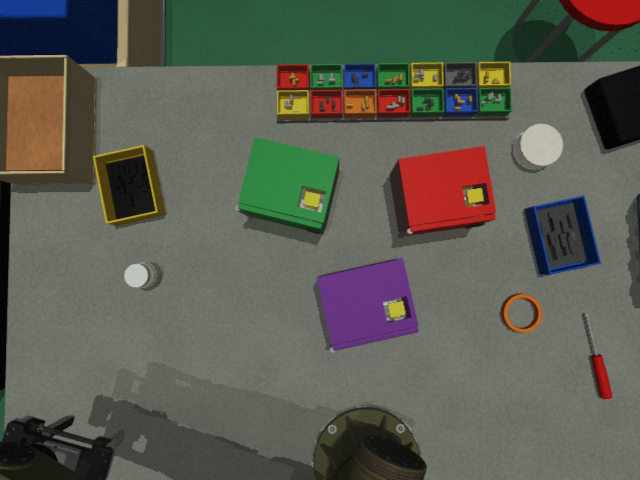

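View pics/scene0.png

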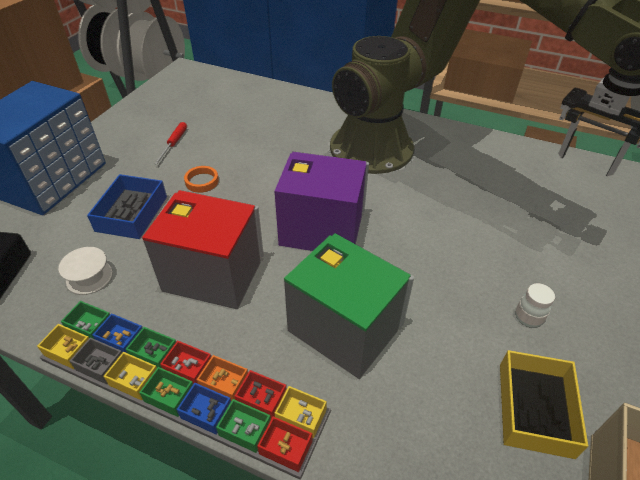

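The top view shows the green case at about (290,185), with its pad at (312,200) and its hinge at the lower left (240,208). The red case is on the right at (445,190) and the purple one below at (367,305). The scene view agrees.

```bash
cat > h.py <<'E'
import cv2,numpy as np
from station import observe,cams
def ray(n,uv,z,p=None):
    p=p or cams.camera_params(n);M=p['cam_to_world']
    d=(M[:3,:3]@np.linalg.inv(p['intrinsics'])@np.c_[np.atleast_2d(uv),np.ones(len(np.atleast_2d(uv)))].T).T
    return M[:3,3]+d*((z-M[2,3])/d[:,2])[:,None]
def proj(n,P):
    p=cams.camera_params(n);M=p['cam_to_world'];c=(np.atleast_2d(P)-M[:3,3])@M[:3,:3];q=c@p['intrinsics'].T
    return q[:,:2]/q[:,2:]
def blob(im,lo,hi,box):
    x0,y0,x1,y1=box;m=cv2.inRange(cv2.cvtColor(im,cv2.COLOR_RGB2HSV),lo,hi);k=np.zeros_like(m);k[y0:y1,x0:x1]=m[y0:y1,x0:x1]
    return max(cv2.findContours(k,cv2.RETR_EXTERNAL,cv2.CHAIN_APPROX_NONE)[0],key=cv2.contourArea)
E
python3 - <<'E'
from h import *
for n,gb,yb in(('top',(220,125,355,240),(290,180,335,220)),('scene',(270,225,420,330),(310,240,355,275))):
    im=cv2.imread(f'pics/{n}0.png')[:,:,::-1].copy()
    y=blob(im,(22,120,120),(35,255,255),yb);m=cv2.moments(y);c=(m['m10']/m['m00'],m['m01']/m['m00'])
    print(n,'pad',c,ray(n,c,.166)[0],cv2.minAreaRect(ray(n,y[:,0],.166)[:,:2].astype('f4')*1000))
    g=blob(im,(50,120,60),(75,255,255),gb);W=ray(n,g[:,0],.17)
    r=cv2.minAreaRect(W[:,:2].astype('f4')*1000);print(r,cv2.boxPoints(r).round(1).tolist())
    ap=cv2.approxPolyDP(g,4,True)[:,0];print(ap.tolist(),ray(n,ap,.17)[:,:2].round(4).tolist())
E
```

```text
top pad (311.2911283376399, 199.13781223083546) [0.59191017 0.1156564  0.166     ] ((590.3912353515625, 116.21918487548828), (31.94637680053711, 32.58512496948242), 75.49381256103516)
((625.4473266601562, 163.01806640625), (179.57814025878906, 153.5574188232422), 75.86163330078125) [[529.0999755859375, 94.69999694824219], [678.0, 57.20000076293945], [721.7999877929688, 231.3000030517578], [572.9000244140625, 268.79998779296875]]
[[255, 137], [239, 208], [321, 228], [338, 157]] [[0.7216, 0.2304], [0.5748, 0.2634], [0.5319, 0.0962], [0.6779, 0.0598]]
scene pad (331.0820512820513, 257.5230769230769) [0.59723646 0.11616053 0.166     ] ((596.9619750976562, 117.37434387207031), (37.82430648803711, 30.497066497802734), 75.90550231933594)
((632.8618774414062, 163.23974609375), (181.01483154296875, 153.6269989013672), 75.87481689453125) [[536.2999877929688, 94.19999694824219], [685.2999877929688, 56.70000076293945], [729.4000244140625, 232.3000030517578], [580.5, 269.79998779296875]]
[[334, 234], [284, 278], [366, 329], [409, 275]] [[0.5405, 0.0986], [0.6817, 0.0586], [0.7252, 0.2326], [0.5824, 0.2645]]
```

Request:
drive_tool --pt "0 0 0 -2.5 0" --pt "0 0 0 -2.5 -0.03" --pt "0 -3.4 -1.7 0 0" --pt "0 -3.4 -1.7 0 0" --pt "0 -3.4 -1.7 0 0" --pt "0 -3.4 -1.7 0 0" --pt "0 -3.4 -1.7 0 0" --pt "0 -3.4 -1.7 0 0" --pt "0 -3.4 -1.7 0 0" --pt "0 -3.4 -1.7 0 0" --pt "0 -3.4 -1.7 0 0" --pt "0 -3.4 -1.7 0 0" --pt "0 -3.4 -1.7 0 0" --pt "0 -3.4 -1.7 0 0" --pt "0 -3.4 -1.7 0 0" --pt "0 -3.4 -1.7 0 0" --pt "0 -3.4 -1.7 0 0" --pt "0 -3.0 -1.7 0 0" --pt "0 0 0 0 0" --pt "0 0 0 0 0"

```text
clock: 2.1
tcp_pos: [0.6077, 0.1318, 0.2547]
tool_rot: [-0.001, 0.125, 0.992, -0.0]
contact_force: [0.2, -0.1, 0.5]
width: 0.005
```

```bash
python3 - <<'E'
from h import *
s=observe();print(s['clock'],s['tcp_pos'],s['tool_rot'],s['width'])
p=cams.camera_params('wrist');im=cams.camera('wrist');cv2.imwrite('pics/w1.png',im[:,:,::-1])
y=blob(im,(22,120,120),(35,255,255),(0,0,640,480));m=cv2.moments(y);c=(m['m10']/m['m00'],m['m01']/m['m00'])
print(c,ray('wrist',c,.166,p),cv2.minAreaRect(ray('wrist',y[:,0],.166,p)[:,:2].astype('f4')*1000))
g=blob(im,(50,120,60),(75,255,255),(0,0,640,480));print(cv2.minAreaRect(ray('wrist',g[:,0],.17,p)[:,:2].astype('f4')*1000))
E
```

```text
2.1 [0.60772844 0.13180296 0.2546893 ] [-6.48425311e-04  1.24604761e-01  9.92206236e-01 -1.32479412e-04] 0.004982330647586074
(290.9639976275207, 234.08902728351126) [[0.59630154 0.11599749 0.166     ]] ((594.7839965820312, 118.26934814453125), (41.101783752441406, 40.026161193847656), 75.66376495361328)
((624.6322021484375, 163.18475341796875), (179.036865234375, 159.66397094726562), 75.78271484375)
```

View pics/w1.png

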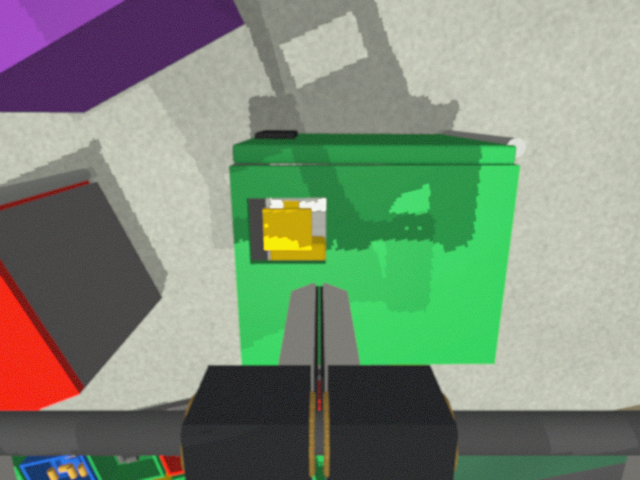

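The wrist picture shows the pad top centred at about (287,229) in its slot (248–326, 198–263), i.e. near (0.593, 0.115). The top view agrees with this. Next I press.

Request:
drive_tool --pt "0 0.5 -1.0 0 0" --pt "0 0.5 -1.0 0 0" --pt "0 0 0 2 0" --pt "0 0 0 2 0" --pt "0 0 0 2 0" --pt "0 0 0 1.5 0" --pt "0 0 0 0.5 0" --pt "0 0 0 0.5 0" --pt "0 0 0 0.5 0" --pt "0 0 0 0.5 0" --pt "0 0 0 0.5 0" --pt "0 0 0 0.3 0" --pt "0 0 0 0 0" --pt "0 0 0 0 0" --pt "0 0 0 0 0"

```text
clock: 3.65
tcp_pos: [0.5932, 0.1153, 0.1528]
tool_rot: [0.0, 0.124, 0.992, 0.0]
contact_force: [-1.0, -0.0, 4.3]
width: 0.004
```

```bash
python3 - <<'E'
from h import *
s=observe();print(s['clock'],s['tcp_pos'],s['contact_force'])
a=cams.camera('top');b=cams.camera('scene')
cv2.imwrite('pics/p2.png',np.hstack([a[100:400,150:550],b[130:430,200:600]])[:,:,::-1])
E
```

```text
3.65 [0.59323728 0.11526036 0.15276684] [-1.00087452 -0.02517719  4.30328262]
```

View pics/p2.png

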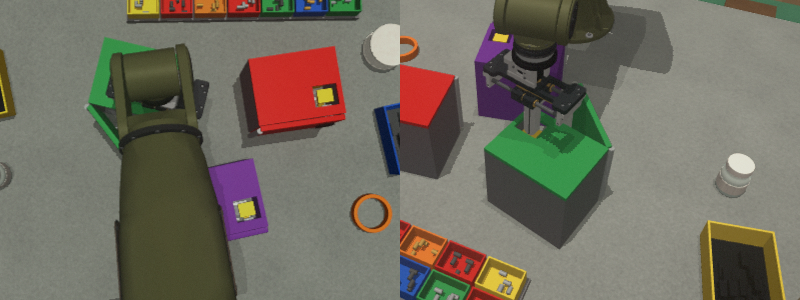

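The door stands ajar in both views. I'll lift off and hover over the gap.

Request:
drive_tool --pt "0 0 0 -1.5 0" --pt "0 0 0 -2 0" --pt "0 0 0 -2.5 0" --pt "0 0 0 0 0" --pt "0 1.95 0.7 0 0" --pt "0 1.95 0.7 0 0" --pt "0 1.95 0.7 0 0" --pt "0 1.95 0.7 0 0" --pt "0 0 0 0 0" --pt "0 0 0 0 0"

```text
clock: 4.75
tcp_pos: [0.5245, 0.1616, 0.212]
tool_rot: [-0.0, 0.124, 0.992, -0.0]
contact_force: [-0.7, -0.1, -0.2]
width: 0.005
```

```bash
python3 - <<'E'
from h import *
s=observe();t=s['tcp_pos'];print(s['clock'],t,s['contact_force'])
im=cams.camera('wrist');H=np.array([.582,.266,.168]);X=np.array([.970,-.2435,0]);Y=np.array([.2435,.970,0])
print('tcp hinge frame',(t-H)@X,(t-H)@Y)
im=im.copy()
for P in (H,H-.176*Y,[*t[:2],.168]): # hinge, shut tip, point under tool
    u=proj('wrist',P)[0];cv2.circle(im,tuple(int(v) for v in u),4,(255,0,255),1);print(u)
cv2.imwrite('pics/w3.png',im[:,:,::-1])
E
```

```text
4.75 [0.52445765 0.16158158 0.21198137] [-0.70020787 -0.09477949 -0.22309781]
tcp hinge frame -0.030390190220653156 -0.11529743078522543
[517.95955289 316.01440928]
[214.3957905  316.93650378]
[318.95290902 267.34902085]
```

View pics/w3.png

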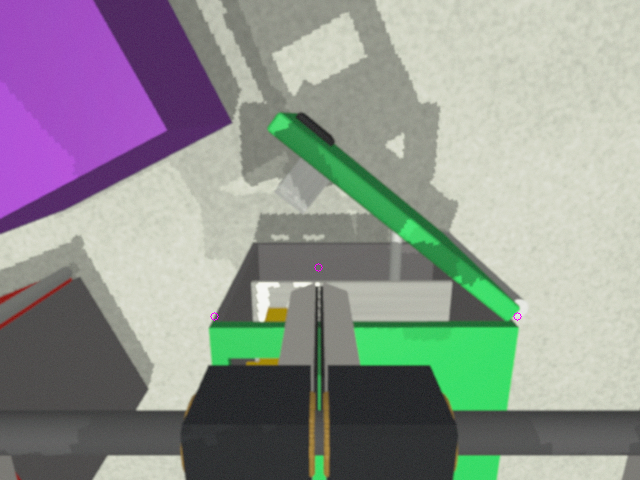

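The wrist view shows the door open by about 0.69 rad, from its hinge at (517,316) to its tip at (283,122). The point under the tool, (319,267), lies clear in the gap. I'll go down, then sweep in an arc.

Request:
drive_tool --pt "0 0 0 2.5 0" --pt "0 0 0 2.5 0" --pt "0 0 0 2.5 0" --pt "0 0 0 1.5 0" --pt "0 0 0 0 0" --pt "0 1.4 0.7 0 0" --pt "0 1.3 0.7 0 0" --pt "0 1.0 0.75 0 0" --pt "0 1.0 0.75 0 0" --pt "0 0.75 0.85 0 0" --pt "0 0.75 0.85 0 0" --pt "0 0.65 1.0 0 0" --pt "0 0.65 1.0 0 0" --pt "0 0.2 0.5 0 0" --pt "0 0.2 0.5 0 0" --pt "0 0 0 0 0" --pt "0 0 -1.0 0 0" --pt "0 0 -1.0 0 0" --pt "0 0 0 0 0"

```text
clock: 6.7
tcp_pos: [0.4615, 0.2338, 0.1225]
tool_rot: [-0.0, 0.125, 0.992, -0.0]
contact_force: [0.1, -0.8, 0.4]
width: 0.005
```

Request:
drive_tool --pt "0 0 0 -3 0" --pt "0 0 0 -3 0" --pt "0 0 0 -3 0" --pt "0 0 0 -3 0" --pt "0 0 -3 0 0" --pt "0 0 -3 0 0" --pt "0 0 0 0 0" --pt "0 0 0 0 0"

```text
clock: 7.5
tcp_pos: [0.447, 0.1768, 0.2428]
tool_rot: [0.0, 0.125, 0.992, 0.0]
contact_force: [-0.2, -0.5, 0.1]
width: 0.008
```

```bash
python3 - <<'E'
from h import *
s=observe();print(s['clock'],s['tcp_pos'],s['contact_force'])
im=cams.camera('wrist').copy();b=cams.camera('scene')
cv2.imwrite('pics/w4.png',im[:,:,::-1]);cv2.imwrite('pics/s4.png',b[:,:,::-1])
E
```

```text
7.5 [0.44702095 0.17678986 0.24275746] [-0.22723975 -0.46773248  0.09006545]
```

View pics/w4.png

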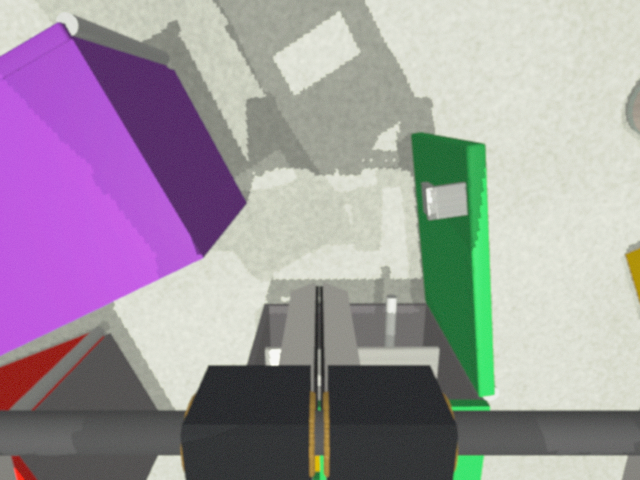

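View pics/s4.png

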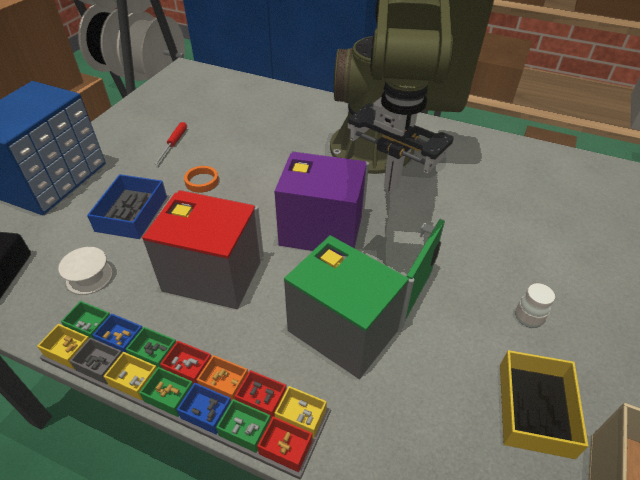

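The wrist view shows the green door nearly square to the front, with its top edge running from (490,395) to (480,145). In the scene view the green pad sits at (331,257), where it started, and the red case is shut. One numeric check of the pad, then I hand in.

```bash
python3 - <<'E'
from h import *
from station import workorder
for f in('scene0','s4'):
    im=cv2.imread(f'pics/{f}.png')[:,:,::-1].copy();m=cv2.moments(blob(im,(22,120,120),(35,255,255),(310,240,355,275)));print(m['m00'],m['m10']/m['m00'],m['m01']/m['m00'])
im=cv2.imread('pics/scene0.png').astype(int)-cv2.imread('pics/s4.png');print('red case diff',abs(im[190:305,140:245]).mean())
q=ray('wrist',[[490,395],[480,145]],.168);d=q[1]-q[0];print('door angle',np.arctan2(-d@[.970,-.2435,0],-d@[.2435,.970,0]))
print(workorder.hand_in())
E
```

```text
195.0 331.0820512820513 257.5230769230769
207.5 331.4160642570281 257.7028112449799
red case diff 2.506473429951691
door angle 1.4263700080131871
the job is handed in; nothing more can be done
None
```

The green case is open and the job is handed in, at about 7.6 s of the 38 s allowed. I pressed the green hook about 13 mm down (4.3 N) until the door sprang ajar. Then I went in behind the door from above with the shut fingers, swung it wide and lifted clear.

**Last checks:**
- **Door:** about 1.43 rad (82°) from the wrist picture, using rough pixel readings.
- **Hook:** sprung back up; its pad is within 0.4 px of where it started in the scene view.
- **Red case:** shut, and its picture region is practically unchanged. I did not touch the purple case.
- **Robot:** standing clear of everything, with the force reading near zero.

**One disagreement:** the scene and top views placed the case about 6 mm apart in x. The wrist view sided with the top view, and I used that.

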